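Pack the last two cheese wedges head to tail

ROBOT

A 6-joint arm with a two-finger parallel gripper is mounted at the origin on a cart in front of the work surface, level with it; the furniture and walls round the work are solid. World frame = base frame: x ahead of the robot, y to its left, z up, the work surface at z = 0. Lengths are in m, angles in rad, forces in N, time in s.
With the tool pointing down it reaches from about 0.35 to 0.85 m from the base axis. Payload 8.1 kg.
Tool frame: the origin (TCP) lies at the very end of the fingers, on their centre line; the grasp point (between the pads) lies 19 mm behind it; z points along the fingers, y is the line along which they close (so a half turn about z gives the same grasp; the last joint's range is limited). The gripper opens to 93 mm and grips with 3 to 60 N. Pads are 15 mm wide; open, the fingers measure 128 mm over their backs; the gripper's body (75 mm by 188 mm) begins 65 mm behind the grasp point.
Start: joints at [-0.085, 0.13, 1.488, -0, 1.523, -0.085], TCP at [0.6, 0, 0.219] pointing down, gripper open.
Joint ranges: [-2.96, 2.96], [-0.89, 2.26], [0.02, 2.5], [-1.34, 4.48], [0, 2.73], [-2.66, 2.66]. Speed limits (rad/s): [2.39, 2.39, 2.79, 3.14, 3.14, 3.14].

INTERFACE

Orientations are given as a rotation vector (axis times angle).
In Python, from plant import robot gives the robot as it stands. The module is installed in compiled form; this text tells all that it offers.
- The arm moves only by the tool play_rows, never from a script. Its argument "increments" is text: rows parted by semicolons, each of 5 numbers parted by spaces: the shift along the tool's x, y, z in mm, then the turn about the tool's z in degrees, then the closure, from -1 (fully open) to 1 (shut). In form: dx dy dz yaw claw; .... A call has 1 to 20 rows; each row is the pose to reach, as a shift and turn from the pose commanded when the call began, along the tool's axes at that moment; what a row does not reach only later rows make up. A row lasts 1/10 s, in which the tool goes at most 50 mm and 8.59 degrees, less where a joint would pass 70% of its speed; a pose out of reach is approached as far as the arm can. A call with a gripper value outside its range is refused whole. The fingers move at their own pace and stop on an object; "force" is the grip in N (left out, the last holds). Time passes only in rows, so rows that repeat a pose let the fingers close. It gives the time, the measured TCP pose, the force, the opening and the grip force at its end, in the units of the state.
- robot.read_state(): the state, without advancing time (a new reading comes with each control period).
- robot.read_camera(name): name is "scene" or "side" or "wrist"; returns the picture (480x640x3 uint8, blue, green, red); there is no depth.
- robot.calibration(name): a dict with "vertical_fov" (degrees; the focal length in pixels is half the picture's height over the tangent of half this angle, whatever the lens; pixels are square), "cx", "cy" (the principal point, pixels), "D" ([k1, k2, p1, p2, k3] as OpenCV has them; the pictures are not rectified), "rvec" (rotation vector, rad) and "tvec" (3), from world to camera coordinates, as OpenCV has them. Camera axes: x right, y down, z forward; pixel columns grow to the right and rows downward; lengths in m; the calibration is good to about 2 mm. A picture is of the moment at which its call begins: read the wrist's pose just before it. calibration takes no time and is no camera call; for the wrist camera it gives the pose at the moment of the call.
- robot.close_job(): hands the job in; it is judged then, once.
Trained networks look in the newest picture that a camera, given by its name, has taken for a name from the list of things; names that differ only in an ending like _2 or _b are one class to them, and where a whole thing is asked for, a point or a joint stands for the part that bears it (a point fixed in the world has none). Each returns a list of dicts, best first, with "conf" (0 to 1); they miss things now and then, are a little off and sometimes report something else, mostly with a low value. They report only what shows in the picture. A call takes as long as a camera call. They do not tell look-alikes from the thing itself.
- robot.recognise(camera, query): "centre" ([x, y, z] in m, in world coordinates, good to about 4 mm: the middle of the surface that is visible of it).
- robot.regions_of(camera, query): "pixels" (480x640 bool, what is visible of it).
- robot.landmark_of(camera, query): "centre" ([x, y, z] in m, in world coordinates, good to about 4 mm: a listed point, or the origin of a listed thing).
The state is a dict: "t": time; "q": joint angles; "dq": joint speeds; "joint_torque": joint torques, N m; "tool_pos": TCP position; "orientation": TCP orientation; "force": force on the tool from outside, world axes, zero at the start; "wrist_torque": the same for the moment, N m; "opening": finger opening in m; "gripper_force": force on a finger pad.
Only numpy, scipy, OpenCV 4.12 (cv2) and the standard library are available. Lean on these libraries where they do the work, as an engineer would, in place of code of your own. Each camera call takes 0.05 s, during which the arm holds its last target. There are 200 camera calls.

TASK

Fill the empty half of the shallow wooden box with the two loose yellow cheese wedges that have red wax ends: lay them flat on its floor side by side, head to tail, slanted face to slanted face with their straight sides along the walls, just like the pair already packed in the other half. Leave the bigger orange wedge with the black wax end where it is.

Things in the scene. Friction and masses are not known exactly. Their poses are not given: they have to be found in the camera images.
- yellow_wedge_1: Loose yellow cheese wedge, red wax on its wide end, 0.11 kg, 58 mm long, 50 mm high. Plan: right-angled trapezoid, wide end 50 mm at x=-29 mm, narrow end 20 mm at x=+29 mm, ends parallel; straight side at y=-17.5 mm, other side slants from y=+2.5 (narrow end) to +32.5 mm (wide end). Origin: underside, mid-length, mid-width; x to the narrow end, z up.
- yellow_wedge_2: The other loose yellow wedge to pack: same shape, size, look, weight and axes as yellow_wedge_1 (same hand, so one turned half round mates with the other). Each can be held from above by its two end faces, 58 mm apart, near the straight side (both ends span y=-17.5 to +2.5 mm), above the box rim.
- empty_bay (a point): Centre of the inner floor, 4 mm above the worktop, of the empty half of a shallow, immovable wooden box. Half inside: 74 mm along x (wedges lie along it), 88 mm along y (two side by side); walls 6 mm thick, rim 12 mm above this floor; z up. The packed half is on the +y side. The wedge by the -y wall has its narrow end to +x, the one by the divider to -x; origins about 21 mm off centre in y.
- orange_wedge: Bystander, leave alone: bigger orange cheese wedge, black wax on its wide end, 66 mm long, 60 mm wide end, 26 mm narrow end, 50 mm high. Origin on the underside, mid-length, mid-width; x to the narrow end.
There are look-alikes about, which are no part of the job. What is shaped like the yellow_wedge_1 but blue or purple is not meant. What is shaped like the yellow_wedge_2 but purple is not meant.

How it is judged:
At the end, for the whole second after the job is handed in: Both loose yellow wedges rest flat on the floor of the empty half (within 6 mm, tilt under 0.12 rad), lying along its x within 0.35 rad, origins within 20 mm of its centre in x and 36 mm in y, each on the slanted side of the other (they fit only head to tail) (x of yellow_wedge_1 in the frame of empty_bay between -0.02 and 0.02 m and y of yellow_wedge_1 in the frame of empty_bay between -0.036 and 0.036 m and z of yellow_wedge_1 in the frame of empty_bay between -0.006 and 0.006 m and angle between each of yellow_wedge_1, yellow_wedge_2's own z axis and vertical below 0.12 rad and angle between the x axis of each of yellow_wedge_1, yellow_wedge_2 and the x axis of empty_bay, either way round below 0.35 rad and linear speed of each of yellow_wedge_1, yellow_wedge_2 below 0.02 m/s and x of yellow_wedge_2 in the frame of empty_bay between -0.02 and 0.02 m and y of yellow_wedge_2 in the frame of empty_bay between -0.036 and 0.036 m and z of yellow_wedge_2 in the frame of empty_bay between -0.006 and 0.006 m and y of yellow_wedge_1 in the frame of yellow_wedge_2 above 0.02 m and y of yellow_wedge_2 in the frame of yellow_wedge_1 above 0.02 m); the robot touches nothing.
It fails at once if the orange wedge is moved more than 25 mm (distance of orange_wedge from where it was at the start of the episode above 0.025 m).
It also fails if it takes over 54 s, if anything falls off the work surface, if the arm or the gripper's body presses on something with over 40 N, if the wrist force passes 120 N, or if a joint passes its speed limit or range.

## Working session

There is one attempt and no reset: what is moved stays moved. The work goes in short steps, Python scripts to look and compute and a tool call to move; the robot and the scene stay as the last step left them, time stands still between calls to the robot, and variables do not carry over. Pictures are saved under pics/ and viewed, at most 10 in all, crops included, and the job is handed in when it is done.

Besides the shell and the picture viewer there is one more tool, called after "Call:" as a command line: name --argument value ..., lists and objects as JSON in quotes. play_rows: Moves the arm, as the interface text tells. Its arguments: {"type":"object","properties":{"increments":{"type":"string"},"force":{"type":"number"}},"required":["increments"]}

```bash
mkdir -p pics; cat > h.py <<'E'
from plant import robot
import numpy as np, cv2
def cam(n):
    c=robot.calibration(n); f=240/np.tan(np.radians(c["vertical_fov"])/2)
    K=np.array([[f,0,c["cx"]],[0,f,c["cy"]],[0,0,1.]]); return K,np.array(c["D"],float),np.array(c["rvec"],float),np.array(c["tvec"],float)
def proj(n,P):
    K,D,r,t=cam(n); return cv2.projectPoints(np.array(P,float).reshape(-1,1,3),r,t,K,D)[0].reshape(-1,2)
def unproj(n,px,z):
    K,D,r,t=cam(n); u=cv2.undistortPoints(np.array(px,float).reshape(-1,1,2),K,D).reshape(-1,2)
    R=cv2.Rodrigues(r)[0]; C=-R.T@t.ravel(); d=np.c_[u,np.ones(len(u))]@R
    return C+d*((z-C[2])/d[:,2])[:,None]
E
python3 - <<'E'
from h import *
s=robot.read_state(); print(s["tool_pos"],s["orientation"],s["opening"],s["t"])
for n in("scene","wrist"):
    cv2.imwrite(f"pics/{n}0.png",robot.read_camera(n))
    for q in("yellow_wedge_1","orange_wedge","empty_bay"):
        for d in robot.landmark_of(n,q): print(n,q,round(d["conf"],2),np.round(d["centre"],3),proj(n,d["centre"]).round())
E
```

```text
[5.99431159e-01 5.34463445e-05 2.17584798e-01] [-2.22044714e+00 -2.22045832e+00  1.87170532e-03] 0.09286093349137083 0.0
scene yellow_wedge_1 0.92 [ 0.531 -0.022  0.   ] [[297. 226.]]
scene yellow_wedge_1 0.86 [ 0.466 -0.127 -0.003] [[324. 271.]]
scene yellow_wedge_1 0.79 [ 0.657 -0.029  0.003] [[335. 191.]]
scene yellow_wedge_1 0.66 [ 0.352 -0.091 -0.   ] [[269. 303.]]
scene yellow_wedge_1 0.62 [ 0.593 -0.128 -0.002] [[361. 230.]]
scene orange_wedge 0.64 [ 0.45  -0.312  0.002] [[413. 325.]]
scene empty_bay 0.84 [0.493 0.123 0.003] [[226. 206.]]
scene empty_bay 0.4 [ 0.448 -0.312 -0.001] [[412. 326.]]
wrist yellow_wedge_1 0.96 [ 0.351 -0.09  -0.001] [[107. 288.]]
wrist yellow_wedge_1 0.94 [ 0.658 -0.026  0.001] [[387. 232.]]
wrist yellow_wedge_1 0.88 [ 0.527 -0.022  0.002] [[260. 229.]]
wrist yellow_wedge_1 0.73 [ 0.596 -0.124  0.   ] [[328. 319.]]
wrist orange_wedge 0.91 [ 0.451 -0.306 -0.006] [[214. 444.]]
wrist orange_wedge 0.42 [ 0.595 -0.126  0.001] [[327. 320.]]
wrist empty_bay 0.6 [0.494 0.122 0.002] [[219.  81.]]
```

View pics/scene0.png

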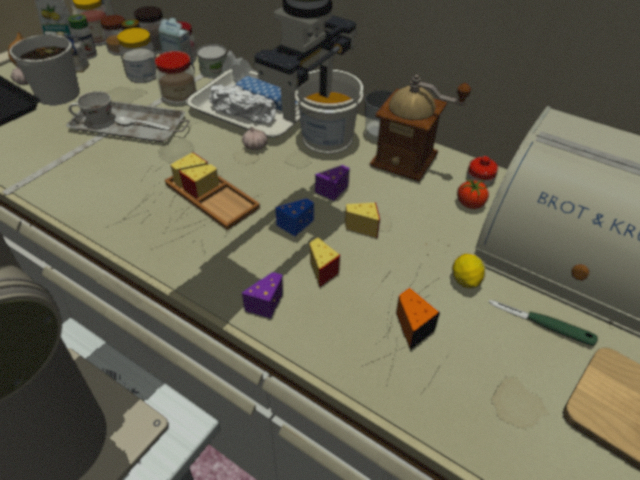

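View pics/wrist0.png

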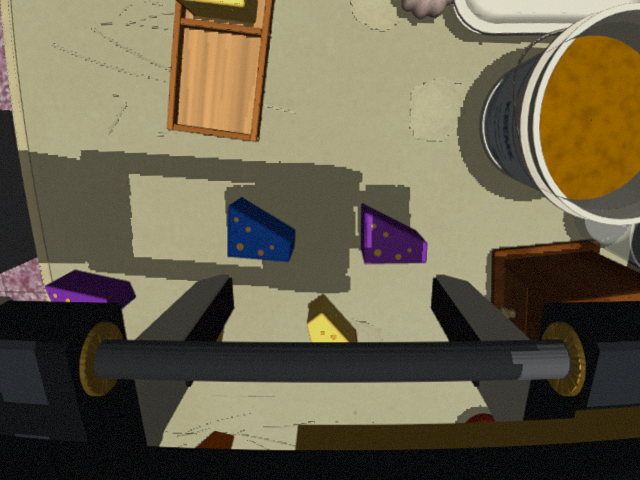

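Yellow candidates in the scene picture are the wedges at (324,262) and (363,217). The other wedges are blue (295,215), purple (332,182) and (263,294), and orange with a black end (417,315). I'll confirm the two in one crop and fit their poses.

```bash
cat >> h.py <<'E'
from scipy.optimize import minimize
W=np.array([[-29,-17.5],[29,-17.5],[29,2.5],[-29,32.5]])/1000
def verts(p,z0=0.):
    c,s=np.cos(p[2]),np.sin(p[2]); b=W@np.array([[c,s],[-s,c]])+p[:2]
    return np.vstack([np.c_[b,np.full(4,z0)],np.c_[b,np.full(4,z0+.05)]])
def sil(n,p,S=4):
    m=np.zeros((480*S,640*S),np.uint8); h=cv2.convexHull((proj(n,verts(p))*S+S/2).astype(np.int32)); cv2.fillConvexPoly(m,h,1)
    return m
def fit(masks,xy):
    M={n:cv2.resize(m.astype(np.uint8),None,fx=4,fy=4,interpolation=0) for n,m in masks.items()}
    def cost(v):
        p=[xy[0]+v[0]/1000,xy[1]+v[1]/1000,v[2]/20]; r=0
        for n in M:
            a=sil(n,p); r+=1-(a&M[n]).sum()/max(1,(a|M[n]).sum())
        return r/len(M)
    R=[minimize(cost,[0,0,20*a],method="Nelder-Mead",options=dict(maxiter=70,initial_simplex=[[0,0,20*a],[6,0,20*a],[0,6,20*a],[0,0,20*a+5]])) for a in np.arange(0,6.28,.785)]
    return sorted([(round(r.fun,3),np.round([xy[0]+r.x[0]/1000,xy[1]+r.x[1]/1000,np.degrees(r.x[2]/20)%360],4)) for r in R],key=lambda a:a[0])[:4]
E
python3 - <<'E'
from h import *
im=robot.read_camera("scene"); si=robot.read_camera("side")
g={n:[d["pixels"] for d in robot.regions_of(n,"yellow_wedge_1")] for n in("scene","side")}
for xy in((.466,-.127),(.594,-.127)):
    ms={}
    for n in g:
        a=proj(n,[*xy,.025])[0]
        for m in g[n]:
            ys,xs=np.nonzero(m)
            if np.hypot(xs.mean()-a[0],ys.mean()-a[1])<14 and n not in ms: ms[n]=m
    print(xy,{n:int(m.sum()) for n,m in ms.items()})
    for n in ms: 
        for r in fit({n:ms[n]},xy)[:3]: print(n,r)
    if len(ms)>1:
        for r in fit(ms,xy): print("both",r)
c=cv2.resize(im[150:330,220:460],None,fx=3,fy=3)[:540]
cv2.imwrite("pics/crop.png",c[:, :720]); cv2.imwrite("pics/side0.png",si)
E
```

```text
(0.466, -0.127) {'scene': 1027, 'side': 1370}
scene (np.float64(0.063), array([ 0.4646, -0.1229, 75.6113]))
scene (np.float64(0.065), array([ 0.4645, -0.1231, 75.9878]))
scene (np.float64(0.066), array([ 0.4651, -0.1226, 75.5489]))
side (np.float64(0.064), array([ 0.4644, -0.1268, 77.6296]))
side (np.float64(0.064), array([ 0.4638, -0.1277, 76.925 ]))
side (np.float64(0.191), array([ 4.597000e-01, -1.391000e-01,  2.913507e+02]))Traceback (most recent call last):
  File "<stdin>", line 15, in <module>
  File "h.py", line 27, in fit
    R=[minimize(cost,[0,0,20*a],method="Nelder-Mead",options=dict(maxiter=70,initial_simplex=[[0,0,20*a],[6,0,20*a],[0,6,20*a],[0,0,20*a+5]])) for a in np.arange(0,6.28,.785)]
       ~~~~~~~~^^^^^^^^^^^^^^^^^^^^^^^^^^^^^^^^^^^^^^^^^^^^^^^^^^^^^^^^^^^^^^^^^^^^^^^^^^^^^^^^^^^^^^^^^^^^^^^^^^^^^^^^^^^^^^^^^^^^^^^^^^^^^^^
    res = _minimize_neldermead(fun, x0, args, callback, bounds=bounds,
                               **options)
    fsim[j] = func(sim[j])
              ~~~~^^^^^^^^
    fx = function(np.copy(x), *(wrapper_args + args))
  File "h.py", line 25, in cost
    a=sil(n,p); r+=1-(a&M[n]).sum()/max(1,(a|M[n]).sum())
  File "h.py", line 18, in sil
    m=np.zeros((480*S,640*S),np.uint8); h=cv2.convexHull((proj(n,verts(p))*S+S/2).astype(np.int32)); cv2.fillConvexPoly(m,h,1)
                                                          ~~~~^^^^^^^^^^^^
  File "h.py", line 7, in proj
    K,D,r,t=cam(n); return cv2.projectPoints(np.array(P,float).reshape(-1,1,3),r,t,K,D)[0].reshape(-1,2)
            ~~~^^^
  File "h.py", line 4, in cam
    c=robot.calibration(n); f=240/np.tan(np.radians(c["vertical_fov"])/2)
ValueError: time passes only in moves, steps and waits
```

```bash
sed -i 's/^def cam/import functools\n@functools.lru_cache(None)\ndef cam/' h.py
cat > f.py <<'E'
from h import *
im=robot.read_camera("scene"); si=robot.read_camera("side")
cv2.imwrite("pics/crop.png",cv2.resize(im[150:330,220:460],None,fx=3,fy=3)); cv2.imwrite("pics/side0.png",si)
g={n:[d["pixels"] for d in robot.regions_of(n,"yellow_wedge_1")] for n in("scene","side")}
for xy in((.466,-.127),(.594,-.127)):
    ms={}
    for n in g:
        a=proj(n,[*xy,.025])[0]
        for m in g[n]:
            ys,xs=np.nonzero(m)
            if np.hypot(xs.mean()-a[0],ys.mean()-a[1])<14 and n not in ms: ms[n]=m
    print(xy,{n:int(m.sum()) for n,m in ms.items()})
    for n in ms: print(n,fit({n:ms[n]},xy)[0])
    if len(ms)>1: print("both",fit(ms,xy)[0])
E
python3 f.py
```

```text
(0.466, -0.127) {'scene': 1075, 'side': 1391}
scene (np.float64(0.043), array([ 0.4644, -0.1231, 75.782 ]))
side (np.float64(0.062), array([ 0.4647, -0.1271, 76.5448]))
both (np.float64(0.072), array([ 0.4643, -0.124 , 77.6427]))
(0.594, -0.127) {'scene': 1018, 'side': 1377}
scene (np.float64(0.062), array([ 5.953000e-01, -1.260000e-01,  1.267701e+02]))
side (np.float64(0.071), array([  0.5936,  -0.1288, 126.2924]))
both (np.float64(0.071), array([ 5.947000e-01, -1.263000e-01,  1.267786e+02]))
```

View pics/crop.png

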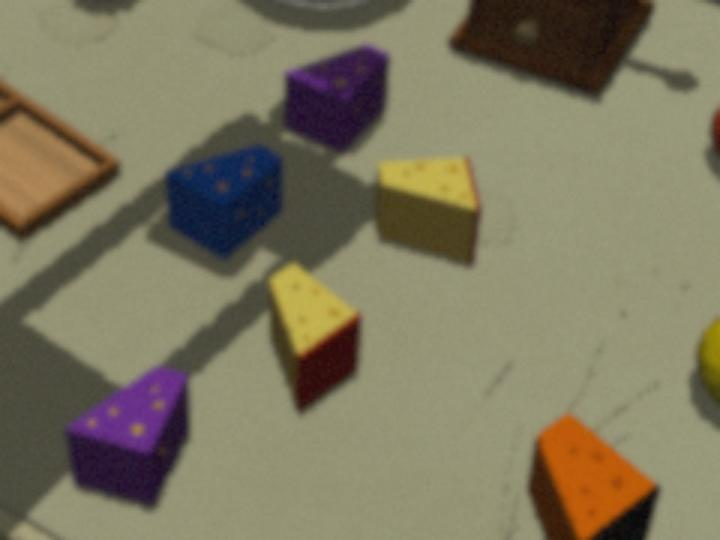

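View pics/side0.png

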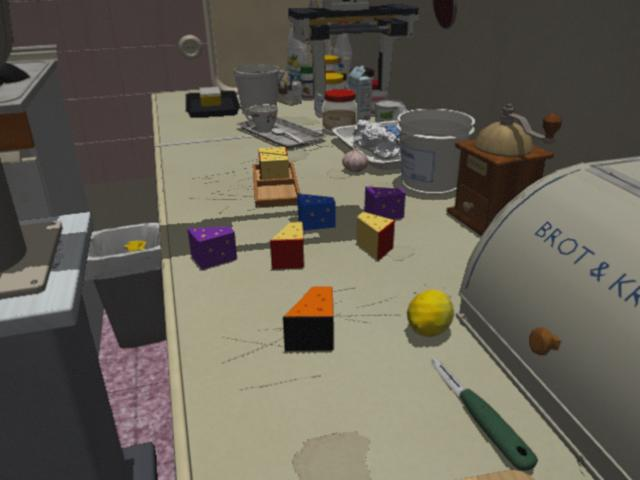

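Both picks are confirmed: yellow with red ends at crop (315,335) and (430,205), and at side (287,247) and (375,235). The rest are blue, purple, or orange with a black end. I'll move above A at (0.4645, -0.1255, 77°), with the grasp point 7.5 mm toward its straight side.

Call:
play_rows --increments "-40 -40 0 -8 -0.72;-80 -80 20 -16 -0.72;-127 -128 60 -25 -0.72;-127 -128 97 -33 -0.72;-127 -128 97 -42 -0.72;-127 -128 97 -50 -0.72;-127 -128 97 -59 -0.72;-127 -128 97 -67 -0.72;-127 -128 97 -77 -0.72;-127 -128 97 -77 -0.72;-127 -128 97 -77 -0.72;-127 -128 97 -77 -0.72" --force 15

```text
t: 2.0
tool_pos: [0.472, -0.127, 0.1217]
orientation: [0.361, 3.121, -0.0]
force: [0.4, -1.6, 0.4]
opening: 0.08
gripper_force: 0.0
```

```bash
cat > look.py <<'E'
from h import *
import sys
xy=(float(sys.argv[1]),float(sys.argv[2])); a=np.radians(float(sys.argv[3]))
s=robot.read_state(); R=cv2.Rodrigues(np.array(s["orientation"]))[0]
print(np.round(s["tool_pos"],4),"yangle",np.degrees(np.arctan2(R[1,1],R[0,1])).round(1),round(s["opening"],4))
im=robot.read_camera("wrist"); cam("wrist")
for k in range(2):
    v=proj("wrist",verts([*xy,a],0)); 
for i in range(4):
    for p,q in((i,(i+1)%4),(4+i,4+(i+1)%4),(i,i+4)): cv2.line(im,tuple(map(int,v[p])),tuple(map(int,v[q])),(0,255,0),1)
cv2.imwrite(sys.argv[4],im)
for d in robot.landmark_of("wrist","yellow_wedge_1"): print(round(d["conf"],2),np.round(d["centre"],3),proj("wrist",d["centre"]).round())
E
python3 look.py 0.4645 -0.1255 77 pics/w1.png
python3 - <<'E'
from h import *
# bay rim corners seen in first wrist picture: use scene camera picture instead
import cv2
E
```

```text
[ 0.472  -0.127   0.1217] yangle 76.8 0.08
0.85 [ 0.348 -0.09   0.001] [[343.  48.]]
0.81 [ 0.53  -0.024  0.   ] [[473. 269.]]
0.66 [ 0.458 -0.122  0.002] [[333. 210.]]
```

View pics/w1.png

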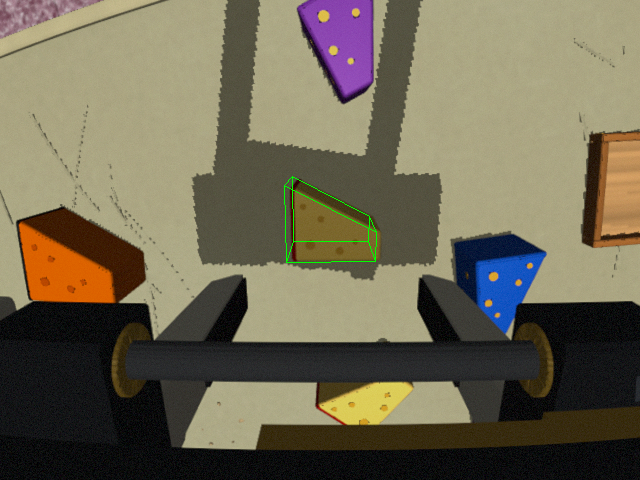

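The model outline overlays the yellow wedge at (335,222) within about 3 mm (shift +2 mm along tool y). Descending and gripping.

Call:
play_rows --increments "0 2 25 0 -0.72;0 2 50 0 -0.72;0 2 75 0 -0.72;0 2 92 0 -0.72;0 2 100 0 -0.72;0 2 100 0 -0.72;0 2 100 0 0.5;0 2 100 0 0.5;0 2 100 0 0.5;0 2 100 0 0.5;0 2 100 0 0.5;0 2 100 0 0.5;0 2 80 0 0.5;0 2 50 0 0.5;0 2 10 0 0.5;0 2 10 0 0.5" --force 25

```text
t: 3.7
tool_pos: [0.476, -0.1264, 0.1175]
orientation: [0.355, 3.112, -0.004]
force: [1.1, 0.6, -0.2]
opening: 0.058
gripper_force: 25.0
```

```bash
python3 - <<'E'
from h import *
for n in ("scene","side"):
    robot.read_camera(n)
    for d in robot.landmark_of(n,"empty_bay")[:2]: print(n,d["conf"],np.round(d["centre"],4))
# rim outline prediction overlay on scene
c=np.array([.493,.1225]); im=robot.read_camera("scene")
best=None
print(robot.read_state()["tool_pos"],robot.read_state()["opening"])
E
```

```text
scene 0.77 [0.4944 0.1268 0.0033]
side 0.66 [4.926e-01 1.165e-01 4.000e-04]
[ 0.47122935 -0.12458869  0.10987319] 0.05758510863552132
```

Call:
play_rows --increments "5 35 0 8 0.5;10 70 0 16 0.5;16 105 0 25 0.5;21 140 0 33 0.5;27 175 0 42 0.5;27 175 0 50 0.5;27 175 0 59 0.5;27 175 0 67 0.5;27 175 0 76 0.5;27 175 0 83 0.5;27 175 0 83 0.5;27 175 0 83 0.5;27 175 0 83 0.5"

```text
t: 5.25
tool_pos: [0.4851, 0.0515, 0.111]
orientation: [-2.331, -2.105, 0.001]
force: [0.7, -0.5, -1.4]
opening: 0.0578
gripper_force: 25.0
```

```bash
cat > bay.py <<'E'
from h import *
import sys
x,y,a=float(sys.argv[1]),float(sys.argv[2]),np.radians(float(sys.argv[3]))
s=robot.read_state(); R=cv2.Rodrigues(np.array(s["orientation"]))[0]
print(np.round(s["tool_pos"],4),"yangle",np.degrees(np.arctan2(R[1,1],R[0,1])).round(1),round(s["opening"],4))
im=robot.read_camera("wrist")
for hx,hy0,hy1,z in((37,-44,44,.016),(43,-50,50,.016)):
    P=np.array([[-hx,hy0],[hx,hy0],[hx,hy1],[-hx,hy1]])/1000@np.array([[np.cos(a),np.sin(a)],[-np.sin(a),np.cos(a)]])+[x,y]
    v=proj("wrist",np.c_[P,np.full(4,z)]); print(v.round())
    cv2.polylines(im,[v.astype(np.int32)],True,(0,255,0),1)
cv2.imwrite(sys.argv[4],im)
for d in robot.landmark_of("wrist","empty_bay"): print(round(d["conf"],2),np.round(d["centre"],3))
E
python3 bay.py .4935 .122 -6 pics/b1.png
```

```text
[0.4851 0.0515 0.111 ] yangle -5.8 0.0578
[[278. 202.]
 [386. 202.]
 [390.  66.]
 [275.  66.]]
[[270. 210.]
 [394. 211.]
 [400.  57.]
 [265.  56.]]
0.73 [0.493 0.122 0.002]
```

View pics/b1.png

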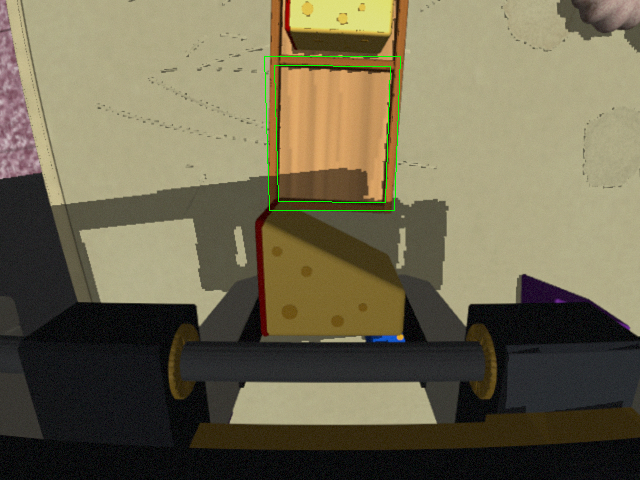

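The predicted rim matches the bay at (333,135) within about 2 mm. Wedge A is held with its red wide end toward -x. Placing it by the -y wall.

Call:
play_rows --increments "21 0 0 0 0.5;42 0 10 0 0.5;42 0 30 0 0.5;42 0 50 0 0.5;42 0 65 0 0.5;42 0 75 0 0.5;42 0 81 0 0.5;42 0 85 0 0.5;42 0 85 0 0.5;42 0 85 0 0.5;42 0 85 0 -0.6;42 0 85 0 -0.6;42 0 85 0 -0.6;42 0 85 0 -0.6;42 0 60 0 -0.6;42 0 30 0 -0.6;42 0 0 0 -0.6;42 0 0 0 -0.6"

```text
t: 7.15
tool_pos: [0.4932, 0.0936, 0.1166]
orientation: [2.331, 2.099, 0.01]
force: [0.7, 0.2, 0.5]
opening: 0.0742
gripper_force: 0.0
```

```bash
python3 f.py; python3 -c "
from h import *
s=robot.read_state();R=cv2.Rodrigues(np.array(s['orientation']))[0];print(s['tool_pos'],np.degrees(np.arctan2(R[1,1],R[0,1])),s['t'])
for n in ('scene','side','wrist'):
  robot.read_camera(n)
  for d in robot.landmark_of(n,'yellow_wedge_1'): print(n,round(d['conf'],2),np.round(d['centre'],3))
cv2.imwrite('pics/b2.png',robot.read_camera('scene')[120:300,140:380].repeat(3,0).repeat(3,1))"
```

```text
(0.466, -0.127) {}
(0.594, -0.127) {'scene': 1041, 'side': 1381}
scene (np.float64(0.052), array([ 5.956000e-01, -1.262000e-01,  1.282637e+02]))
side (np.float64(0.071), array([  0.5928,  -0.1299, 124.6965]))
both (np.float64(0.066), array([ 5.949000e-01, -1.268000e-01,  1.275053e+02]))
[0.48906323 0.09324088 0.1104171 ] -6.001037732741742 7.35
scene 0.81 [ 0.35  -0.09   0.002]
scene 0.8 [ 0.657 -0.03   0.001]
scene 0.71 [ 0.529 -0.024 -0.002]
scene 0.69 [ 0.593 -0.131  0.   ]
scene 0.67 [0.493 0.102 0.004]
side 0.97 [0.49  0.105 0.008]
side 0.96 [ 0.353 -0.087  0.   ]
side 0.67 [ 0.593 -0.122  0.006]
side 0.6 [ 0.532 -0.025 -0.002]
side 0.59 [ 0.664 -0.021 -0.003]
wrist 0.84 [0.488 0.103 0.002]
wrist 0.63 [ 0.351 -0.09  -0.002]
```

View pics/b2.png

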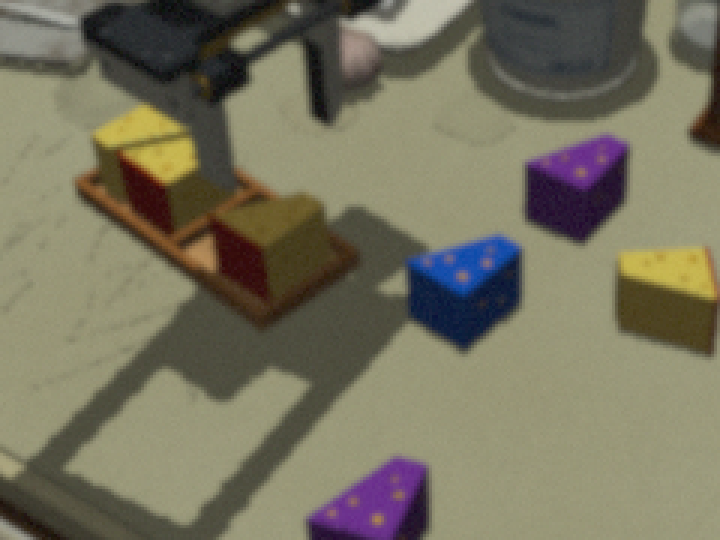

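A (crop (270,250)) sits flat in the bay, red end to -x. Now above B.

Call:
play_rows --increments "-35 23 0 8 -0.72;-70 46 0 16 -0.72;-105 69 0 24 -0.72;-140 92 0 32 -0.72;-175 115 0 40 -0.72;-203 134 0 47 -0.72;-203 134 0 47 -0.72;-203 134 0 47 -0.72;-203 134 0 47 -0.72;-203 134 0 47 -0.72"

```text
t: 8.7
tool_pos: [0.6016, -0.1213, 0.1115]
orientation: [-2.978, -1.0, 0.0]
force: [-0.1, -1.1, 0.3]
opening: 0.0802
gripper_force: 0.0
```

```bash
python3 look.py 0.5945 -0.127 127 pics/w2.png
```

```text
[ 0.6016 -0.1213  0.1115] yangle -52.9 0.0802
0.84 [ 0.66  -0.031  0.003] [[277.  92.]]
0.77 [ 0.594 -0.124  0.002] [[328. 246.]]
0.59 [0.489 0.105 0.003] [[  4. 176.]]
```

View pics/w2.png

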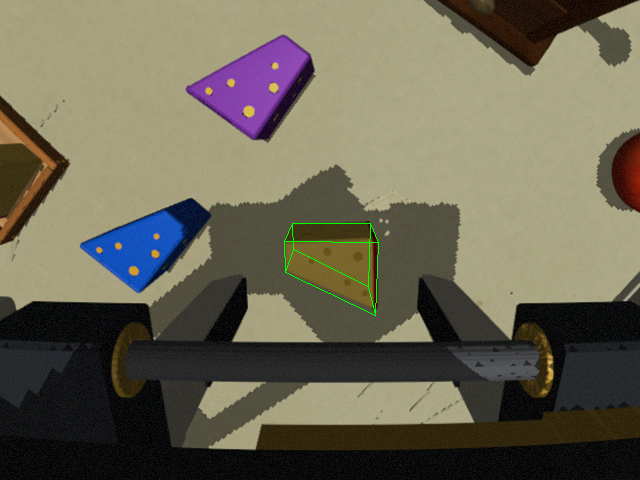

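The outline matches the yellow wedge at (330,260), red end to the right. Descending and gripping.

Call:
play_rows --increments "-1.5 0 25 0 -0.72;-1.5 0 50 0 -0.72;-1.5 0 70 0 -0.72;-1.5 0 84 0 -0.72;-1.5 0 90 0 -0.72;-1.5 0 90 0 -0.72;-1.5 0 90 0 0.5;-1.5 0 90 0 0.5;-1.5 0 90 0 0.5;-1.5 0 90 0 0.5;-1.5 0 90 0 0.5;-1.5 0 90 0 0.5;-1.5 0 70 0 0.5;-1.5 0 35 0 0.5;-1.5 0 0 0 0.5;-1.5 0 0 0 0.5;-1.5 0 0 0 0.5" --force 25

```text
t: 10.5
tool_pos: [0.6013, -0.1237, 0.1123]
orientation: [2.978, 0.996, 0.002]
force: [-0.3, -0.2, -1.7]
opening: 0.0583
gripper_force: 25.0
```

Call:
play_rows --increments "10 -35 0 -6 0.5;20 -70 0 -12 0.5;30 -105 0 -18 0.5;40 -140 0 -24 0.5;50 -175 0 -30 0.5;60 -210 0 -36 0.5;70 -245 0 -42 0.5;80.5 -280.5 0 -47 0.5;80.5 -280.5 0 -47 0.5;80.5 -280.5 0 -47 0.5;80.5 -280.5 0 -47 0.5;80.5 -280.5 0 -47 0.5;80.5 -280.5 0 -47 0.5"

```text
t: 11.8
tool_pos: [0.4964, 0.1481, 0.1113]
orientation: [-2.336, -2.1, 0.001]
force: [0.0, -0.1, -1.8]
opening: 0.0578
gripper_force: 25.0
```

```bash
python3 bay.py .493 .122 -6 pics/b3.png; python3 -c "
from h import *
for n in ('scene','side'):
  robot.read_camera(n)
  for d in robot.landmark_of(n,'yellow_wedge_1'): print(n,round(d['conf'],2),np.round(d['centre'],3))"
```

```text
[0.4964 0.1481 0.1113] yangle -6.1 0.0578
[[281. 329.]
 [379. 329.]
 [383. 215.]
 [276. 215.]]
[[273. 336.]
 [386. 336.]
 [392. 207.]
 [267. 207.]]
0.65 [0.494 0.121 0.001]
scene 0.89 [ 0.528 -0.025  0.001]
scene 0.88 [0.493 0.141 0.088]
scene 0.82 [ 0.658 -0.029  0.001]
scene 0.7 [0.494 0.101 0.003]
scene 0.61 [ 0.352 -0.093  0.004]
side 0.94 [0.489 0.104 0.01 ]
side 0.93 [ 0.66  -0.021 -0.   ]
side 0.85 [ 0.531 -0.021 -0.004]
side 0.83 [0.494 0.145 0.088]
side 0.71 [ 0.352 -0.088  0.001]
```

View pics/b3.png

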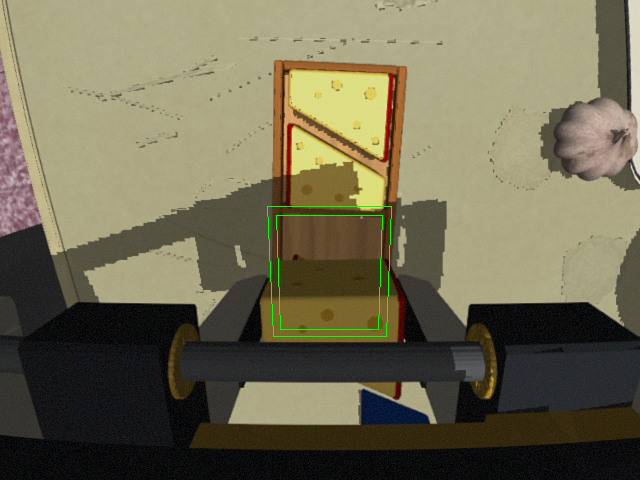

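The box's near half is below the held wedge (330,300), which has its red wide end to +x, as needed. Lowering with +2.5 mm toward the divider.

Call:
play_rows --increments "2.5 0 0 0 0.5;2.5 0 15 0 0.5;2.5 0 30 0 0.5;2.5 0 42 0 0.5;2.5 0 54 0 0.5;2.5 0 66 0 0.5;2.5 0 76 0 0.5;2.5 0 82 0 0.5;2.5 0 85 0 0.5;2.5 0 85 0 0.5;2.5 0 85 0 0.5"

```text
t: 13.2
tool_pos: [0.497, 0.1516, 0.027]
orientation: [2.334, 2.102, 0.001]
force: [-0.2, -0.2, -1.0]
opening: 0.0579
gripper_force: 25.0
```

No contact trouble. Releasing and lifting.

Call:
play_rows --increments "0 0 0 0 -0.6;0 0 0 0 -0.6;0 0 0 0 -0.6;0 0 0 0 -0.6;0 0 -25 0 -0.6;0 0 -55 0 -0.6;0 0 -95 0 -0.6;-60 0 -130 0 -0.6;-110 0 -150 0 -0.6;-110 0 -150 0 -0.6;-110 0 -150 0 -0.6;-110 0 -150 0 -0.6"

```text
t: 14.4
tool_pos: [0.4851, 0.042, 0.1767]
orientation: [2.336, 2.1, 0.001]
force: [0.6, -0.7, 0.1]
opening: 0.0745
gripper_force: 0.0
```

```bash
python3 -c "
from h import *
a=np.radians(-6);c=np.array([.493,.122])
for n in ('scene','side','wrist'):
  im=robot.read_camera(n)
  for d in robot.landmark_of(n,'yellow_wedge_1'):
    p=np.array(d['centre']); e=p[:2]-c
    if np.hypot(*e)<.08: print(n,round(d['conf'],2),'bay mm',np.round([1e3*(e@[np.cos(a),np.sin(a)]),1e3*(e@[-np.sin(a),np.cos(a)]),1e3*p[2]-4],1))
  if n=='wrist': cv2.imwrite('pics/end.png',im)"
```

```text
scene 0.79 bay mm [  4.1 -19.3  -0.6]
scene 0.68 bay mm [ 2.6 15.8 -0.9]
side 0.61 bay mm [  1.7 -19.5   0.9]
wrist 0.67 bay mm [ -2.7 -19.1   0.2]
wrist 0.58 bay mm [ 0.4 24.7 -0.5]
```

View pics/end.png

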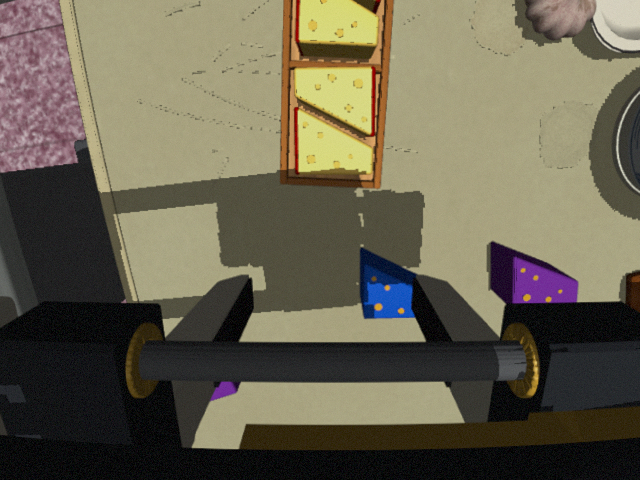

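Both yellow wedges lie flat in the bay at (335,125), head to tail with their slanted faces together, and the gripper is clear.

```bash
python3 -c "
from plant import robot
print(robot.close_job())"
```

```text
the job is handed in; nothing more can be done
None
```

Both loose yellow wedges are packed flat, head to tail, in the empty half of the box, and I handed the job in at about 15 s; the orange wedge was not touched, and the simulator returned no verdict.

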